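# Finish the crosswise drying tower of slide mailers

## Robot

A 6-joint arm with a two-finger parallel gripper is mounted at the origin on the work surface. World frame = base frame: x ahead of the robot, y to its left, z up, the work surface at z = 0. Lengths are in m, angles in rad, forces in N, time in s.
With the tool pointing down it reaches from about 0.35 to 0.775 m from the base axis. Payload 5.5 kg.
Tool frame: the origin (TCP) lies on the centre line of the jaws, within the pads' length; the fingertips stand 11 mm ahead of it and the grasp point (between the pads) lies 8 mm behind it; z points along the fingers, y is the line along which they close (so a half turn about z gives the same grasp; the last joint's range is limited). The gripper opens to 85 mm and grips with 20 to 120 N. Pads are 22 mm wide; open, the fingers measure 114 mm over their backs; the gripper's body (76 mm by 85 mm) begins 54 mm behind the grasp point. The pads swing forward as they close: fully open they stand 13 mm farther back than shut.
Start: joints at [0.968, 0.313, 0.046, 1.304, 0, 1.431], TCP at [0.257, 0.515, 0.242] pointing down, gripper open.
Joint ranges: [-2.76, 2.76], [-0.86, 1.69], [-1.03, 1.26], [-2.2, 2.34], [-1.47, 1.5], [-3.14, 3.14]. Speed limits (rad/s): [2.57, 2.57, 3.14, 3.14, 3.14, 3.14].

## Interface

Orientations are given as a unit quaternion [w, x, y, z].
In Python, from workcell import env, viewer, order, models gives the robot as it stands.
- The arm moves only by the tool drive_tool, never from a script. Its argument "series" is a list that holds one entry, the list of rows, each a list of 6 numbers: the shift along the tool's x, y, z each as a share of 120 mm, from -1 to 1, then the turn, a rotation vector about the tool's x, y, z each as a share of 180 degrees, from -1 to 1. A call has 1 to 20 rows; each row shifts and turns the commanded pose from where the row before left it, along the tool's axes as they then stand; what a row does not reach is not made up. A row lasts 1/8 s, in which the tool goes at most 62.5 mm and 10.7 degrees, less where a joint would pass 70% of its speed; a pose out of reach is approached as far as the arm can. A call with a number of a shift or a turn outside -1 to 1 is refused whole. A call with a gripper value outside its range is refused whole. "jaw" is the opening, from -1 (shut) to 1 (fully open), set as the call begins (left out, the last holds). The fingers move at their own pace and stop on an object; "grip_force" is the grip in N (left out, the last holds). Time passes only in rows, so rows that do not move let the fingers close. It gives the time, the measured TCP pose, the force, the opening and the grip force at its end, in the units of the state.
- env.get_state(): the state, without advancing time (a new reading comes with each control period).
- viewer.read_camera(name): name is "scene" or "top" or "wrist"; returns the picture (480x640x3 uint8, red, green, blue); there is no depth.
- viewer.camera_info(name): a dict with "intrinsics" (3x3 intrinsics, pixels), "R" (3x3) and "t" (3): a world point X has camera coordinates R X + t; the wrist camera has in their place "T_tool_cam" (4x4, takes a point from camera to tool coordinates, whose origin is the TCP and whose axes are the flange's). Camera axes: x right, y down, z forward; pixel columns grow to the right and rows downward; lengths in m; the calibration is good to about 2 mm. A picture is of the moment at which its call begins: read the wrist's pose just before it. camera_info takes no time and is no camera call.
- order.hand_in(): hands the job in; it is judged then, once.
Trained networks look in the newest picture that a camera, given by its name, has taken for a name from the list of things; names that differ only in an ending like _2 or _b are one class to them, and where a whole thing is asked for, a point or a joint stands for the part that bears it (a point fixed in the world has none). Each returns a list of dicts, best first, with "score" (0 to 1); they miss things now and then, are a little off and sometimes report something else, mostly with a low value. They report only what shows in the picture. A call takes as long as a camera call.
- models.silhouettes(label, camera): "region" (480x640 bool, what is visible of it) and "location" ([column, row] in pixels, amid what is visible of it).
The state is a dict: "clock": time; "joint_pos": joint angles; "qvel": joint speeds; "tau": joint torques, N m; "tcp_pos": TCP position; "orientation": TCP orientation; "wrist_force": force on the tool from outside, world axes, zero at the start; "ft_torque": the same for the moment, N m; "finger_gap": finger opening in m; "grip_force": force on a finger pad.
Only numpy, scipy, OpenCV 4.12 (cv2) and the standard library are available. Lean on these libraries where they do the work, as an engineer would, in place of code of your own. Each camera call takes 0.05 s, during which the arm holds its last target. There are 200 camera calls.

## Task

Finish the drying tower on the steel tray: lay the two loose thick slide mailers side by side across the two already there, then the two slim ones side by side across those. Each layer must sit square to the one below and centred on it, its two mailers as far apart as the two at the bottom so that air gets through. Set each mailer down gently rather than dropping it, leave the bottom two where they are, and do not disturb the tube rack, the bottle or the beaker.

Things in the scene. Friction and masses are not known exactly. Their poses are not given: they have to be found in the camera images.
- tray: Square stainless drip tray, 130 x 130 mm, fixed to the bench; floor 4 mm thick, rim 10 mm high in all and 3 mm thick. Origin at the centre of its underside, on the bench; its x and y run along its sides. It carries the bottom layer of the tower.
- base1: Thick slide mailer of the tower's bottom layer: flat closed white plastic box, 98 x 36 x 22 mm, 45 g, loose on the tray floor, lying along the tray's x, its middle about 31 mm to the tray's +y side. Its origin is the centre of its underside; x runs along its length, y across its width, z up. base2 lies beside it, about 62 mm away on its -y side and nearly parallel.
- base2: The other mailer of the bottom layer, identical to base1 (98 x 36 x 22 mm), about 31 mm to the tray's -y side. Its origin is the centre of its underside; x runs along its length, y across its width, z up.
- thick1: Loose thick slide mailer, 98 x 36 x 22 mm, 45 g, white plastic with five fine lines on its lid, lying flat and alone on the bench, nothing on it, in any direction. Its origin is the centre of its underside; x runs along its length, y across its width, z up.
- thick2: Loose thick slide mailer, identical to thick1, lying flat on the bench; slim2 lies across its top at the start. Its origin is the centre of its underside; x runs along its length, y across its width, z up.
- slim1: Loose slim slide mailer, 98 x 28 x 12 mm, 30 g, white plastic with one fine line on its lid, lying flat and alone on the bench. Its origin is the centre of its underside; x runs along its length, y across its width, z up.
- slim2: Loose slim slide mailer, identical to slim1, lying across the top of thick2 at the start, loosely, so its underside is 22 mm above the bench. Its origin is the centre of its underside; x runs along its length, y across its width, z up.
- rack: Grey tube rack with five capped tubes standing in it: 100 x 56 mm, 96 mm high to the caps, 0.35 kg, loose on the bench. Not part of the job. Origin at the centre of its underside, x along its length.
- reagent: Amber reagent bottle, 56 mm across, 120 mm high, loose on the bench. Not part of the job. Origin at the centre of its underside.
- beaker: Glass beaker, 64 mm across, 85 mm high, loose and empty. Not part of the job. Origin at the centre of its underside.

How it is judged:
By the outcome, as a careful person would: the job done as asked, in the order asked, and still so for the second after the job is handed in, with the robot touching nothing.
It also fails if it takes over 72 s, if anything falls off the work surface, if the arm or the gripper's body presses on something with over 40 N, if the wrist force passes 120 N, or if a joint passes its speed limit or range.

## Working session

There is one attempt and no reset: what is moved stays moved. The work goes in short steps, Python scripts to look and compute and a tool call to move; the robot and the scene stay as the last step left them, time stands still between calls to the robot, and variables do not carry over. Pictures are saved under pics/ and viewed, at most 10 in all, crops included, and the job is handed in when it is done.

Besides the shell and the picture viewer there is one more tool, called after ">>>" by a JSON object that holds its "api" and its "payload", one argument or row to a line. drive_tool: Moves the arm, as the interface text tells. Its arguments: {"type":"object","properties":{"series":{"type":"array"},"jaw":{"type":"number"},"grip_force":{"type":"number"}},"required":["series"]}

```bash
ls; mkdir -p pics; python3 - <<'E'
from workcell import env, viewer, order, models
import cv2, numpy as np
s=env.get_state(); print({k:np.round(v,3).tolist() for k,v in s.items()})
a=viewer.read_camera("top"); cv2.imwrite("pics/top.png",a[:,:,::-1])
b=viewer.read_camera("scene"); cv2.imwrite("pics/scene.png",b[:,:,::-1])
for c in("top","scene","wrist"): print(c,viewer.camera_info(c))
E
```

```text
pics
{'clock': 0.0, 'joint_pos': [0.968, 0.314, 0.045, 1.304, -0.0, 1.431], 'qvel': [0.0, 0.003, -0.001, -0.0, -0.002, -0.0], 'tau': [0.0, -48.062, 29.853, 0.019, -0.0, -0.0], 'tcp_pos': [0.256, 0.514, 0.241], 'orientation': [-0.0, 0.229, 0.973, -0.001], 'wrist_force': [0.561, 0.707, -0.379], 'ft_torque': [-0.03, 0.002, 0.022], 'grip_force': 0.0, 'finger_gap': 0.085}
top {'intrinsics': array([[497.85139378,   0.        , 313.79269845],
       [  0.        , 497.85139378, 236.40799335],
       [  0.        ,   0.        ,   1.        ]]), 'R': array([[-2.31584913e-04, -9.99990680e-01, -4.31123984e-03],
       [-9.89042760e-01,  8.65509950e-04, -1.47626791e-01],
       [ 1.47629146e-01,  4.22981241e-03, -9.89033743e-01]]), 't': array([0.01436509, 0.5618225 , 1.00994859])}
scene {'intrinsics': array([[585.67225587,   0.        , 319.17249961],
       [  0.        , 585.67225587, 246.86190657],
       [  0.        ,   0.        ,   1.        ]]), 'R': array([[-0.62361632,  0.78158544,  0.01506284],
       [ 0.53038862,  0.43718776, -0.72632967],
       [-0.57427398, -0.44496187, -0.68718144]]), 't': array([ 0.31563186, -0.24718882,  1.40199993])}
wrist {'intrinsics': array([[355.94103512,   0.        , 319.13626669],
       [  0.        , 355.94103512, 249.25290244],
       [  0.        ,   0.        ,   1.        ]]), 'T_tool_cam': array([[-5.72040123e-05, -9.53058047e-01, -3.02787640e-01,
         7.83242587e-02],
       [ 9.99999919e-01,  6.60916549e-05, -3.96955408e-04,
         1.75078368e-05],
       [ 3.98333282e-04, -3.02787638e-01,  9.53057966e-01,
        -1.31045277e-01],
       [ 0.00000000e+00,  0.00000000e+00,  0.00000000e+00,
         1.00000000e+00]])}
```

View pics/top.png

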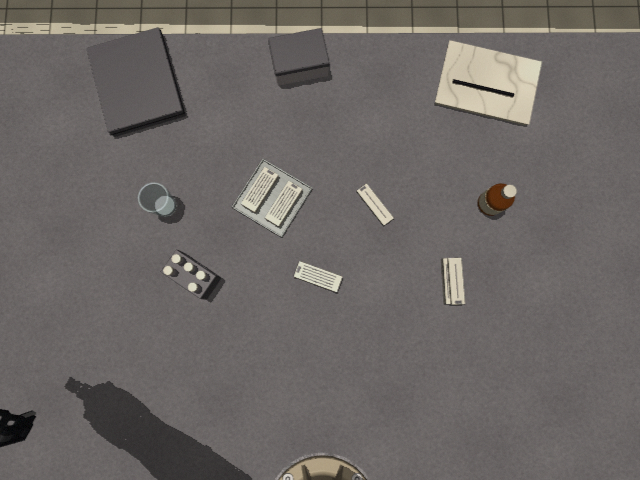

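View pics/scene.png

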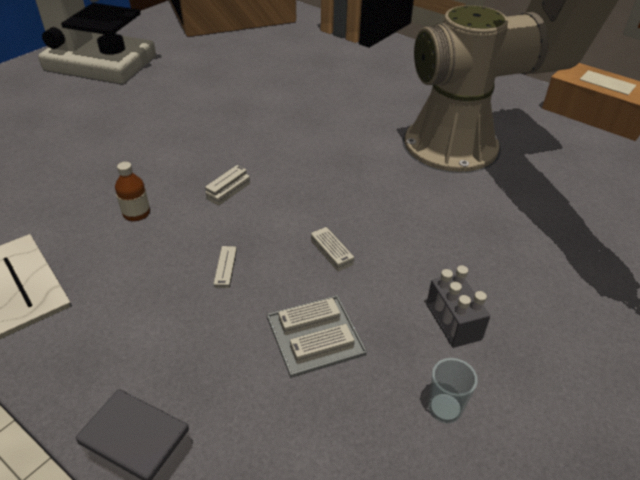

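Top view: tray at (273,198), thick1 at (318,277), slim1 at (375,204) and thick2 with slim2 on top at (454,281). The rack is at (190,274), the beaker at (157,200) and the bottle at (497,199). The scene view shows the same layout, with free bench all round.

```bash
cat > h.py <<'E'
from workcell import env, viewer, order, models
import cv2, numpy as np
from scipy.optimize import minimize
from scipy.spatial.transform import Rotation as Ro
def pose():
    s=env.get_state(); q=np.array(s["orientation"]); return np.array(s["tcp_pos"]),Ro.from_quat(q[[1,2,3,0]]).as_matrix(),s
def cam(name):
    """picture + K,R,t for the moment"""
    i=viewer.camera_info(name)
    if name=="wrist":
        p,R,_=pose(); T=np.eye(4);T[:3,:3]=R;T[:3,3]=p
        M=np.linalg.inv(T@np.array(i["T_tool_cam"])); Rc,t=M[:3,:3],M[:3,3]
    else: Rc,t=np.array(i["R"]),np.array(i["t"])
    return viewer.read_camera(name),np.array(i["intrinsics"]),Rc,t
def proj(X,c):
    q=(X@c[2].T+c[3])@c[1].T; return q[:,:2]/q[:,2:]
def ray(uv,z,c):
    d=c[2].T@np.linalg.inv(c[1])@np.array([uv[0],uv[1],1.]); o=-c[2].T@c[3]; return (o+d*(z-o[2])/d[2])[:2]
def box(p,dim,z0):
    x,y,a=p; L,W,H=dim
    v=np.array([[i*L/2,j*W/2] for i in(-1,1) for j in(-1,1)])@np.array([[np.cos(a),np.sin(a)],[-np.sin(a),np.cos(a)]])+[x,y]
    return np.vstack([np.c_[v,np.full(4,z0)],np.c_[v,np.full(4,z0+H)]])
def fit(mask,dim,z0,c):
    cs,_=cv2.findContours(mask.astype(np.uint8),cv2.RETR_EXTERNAL,cv2.CHAIN_APPROX_NONE)
    m=np.zeros(mask.shape,np.uint8); cv2.fillPoly(m,[cv2.convexHull(max(cs,key=cv2.contourArea))],255)
    (cx,cy),_,_=cv2.minAreaRect(max(cs,key=cv2.contourArea)); x,y=ray((cx,cy),z0+dim[2],c)
    x0,y0,w,h=cv2.boundingRect(m); x0=max(x0-15,0);y0=max(y0-15,0); S=4 if w<150 else 2
    tgt=cv2.resize(m[y0:y0+h+30,x0:x0+w+30],None,fx=S,fy=S,interpolation=cv2.INTER_LINEAR)/255.
    def cost(p):
        uv=(proj(box(p,dim,z0),c)-[x0,y0]+.5)*S-.5
        g=np.zeros(tgt.shape,np.uint8); cv2.fillConvexPoly(g,cv2.convexHull((uv*16).round().astype(np.int32)),255,cv2.LINE_AA,4)
        return np.abs(g/255.-tgt).sum()/tgt.sum()
    a0=min(np.arange(0,np.pi,np.pi/18),key=lambda a:cost((x,y,a)))
    p0=np.array([x,y,a0])
    for k in(1,.3):
        r=minimize(cost,p0,method="Nelder-Mead",options=dict(initial_simplex=p0+k*np.array([[0,0,0],[.008,0,0],[0,.008,0],[0,0,.15]]),xatol=1e-5,fatol=1e-5)); p0=r.x
    return p0,r.fun
DIM=dict(thick=(.098,.036,.022),slim=(.098,.028,.012),base=(.098,.036,.022))
def see(label,camera,z0,c,dim=None,n=4):
    for d in models.silhouettes(label,camera)[:n]:
        if d["region"].sum()<60: continue
        p,e=fit(d["region"],dim or DIM[label.rstrip("12")],z0,c)
        print(label,camera,"sc%.2f"%d["score"],np.round(d["location"]).tolist(),"xy mm",np.round(p[:2]*1000,1),"yaw %.1f"%(np.degrees(p[2])%180),"err %.3f"%e)
def go(x,y,z,yaw):
    """yaw: world angle (deg, mod 180) for tool x; prints needed shift after turning"""
    p,R,s=pose(); cur=np.degrees(np.arctan2(R[1,0],R[0,0])); d=(yaw-cur+90)%180-90
    t=-d # tool z points down
    q6=np.degrees(s["joint_pos"][5]); q1=np.degrees(np.arctan2(y,x)-s["joint_pos"][0])
    a=np.radians(cur+d); D=(np.array([x,y,z])-p)
    sh=[D[0]*np.cos(a)+D[1]*np.sin(a), D[0]*np.sin(a)-D[1]*np.cos(a), -D[2]]
    print("t=%.2f tcp"%s["clock"],np.round(p*1000,1),"yaw %.2f tilt"%cur,np.round(np.degrees(R[:2,2]),2),"| turn %.4f (%.1fdeg) then shift"%(t/180,t),np.round(np.array(sh)/.12,3),"q6 end ~%.0f"%(q6+q1-d), "gap %.1f F %s"%(s["finger_gap"]*1e3,np.round(s["wrist_force"],1)))
E
python3 - <<'E'
from h import *
for cn in("top","scene"):
    c=cam(cn)
    see("base1",cn,.004,c); see("thick1",cn,0,c); see("slim1",cn,0,c); see("slim2",cn,.022,c)
    for l in("rack","reagent","beaker"):
        for d in models.silhouettes(l,cn)[:1]: print(l,np.round(ray(d["location"],.04,c),3))
E
```

```text
base1 top sc0.82 [283.0, 203.0] xy mm [637.7  81.6] yaw 148.4 err 0.068
base1 top sc0.57 [258.0, 188.0] xy mm [669.  134.2] yaw 148.9 err 0.097
thick1 top sc0.86 [445.0, 281.0] xy mm [ 470.2 -263.8] yaw 167.6 err 1.475
thick1 top sc0.60 [317.0, 277.0] xy mm [479.5   6.2] yaw 70.1 err 0.058
slim1 top sc0.97 [457.0, 279.0] xy mm [ 470.8 -290. ] yaw 1.2 err 0.076
slim1 top sc0.78 [373.0, 200.0] xy mm [ 637.9 -118.8] yaw 36.0 err 0.079
slim2 top sc0.97 [457.0, 279.0] xy mm [ 469.3 -283.9] yaw 1.3 err 0.065
slim2 top sc0.78 [373.0, 200.0] xy mm [ 633.2 -116.2] yaw 35.9 err 0.087
rack [0.481 0.266]
reagent [ 0.64 -0.38]
beaker [0.632 0.354]
base1 scene sc0.80 [320.0, 342.0] xy mm [668.5 135.1] yaw 148.2 err 0.045
base1 scene sc0.67 [312.0, 317.0] xy mm [637.5  82.6] yaw 148.1 err 0.048
base1 scene sc0.42 [332.0, 251.0] xy mm [482.2  11. ] yaw 70.3 err 0.057
thick1 scene sc0.80 [232.0, 188.0] xy mm [ 471.  -272.6] yaw 9.4 err 0.611
thick1 scene sc0.75 [333.0, 249.0] xy mm [479.    7.7] yaw 70.0 err 0.048
slim1 scene sc0.68 [224.0, 265.0] xy mm [ 636.5 -117.9] yaw 36.6 err 0.064
slim1 scene sc0.68 [226.0, 181.0] xy mm [ 448.9 -305. ] yaw 2.3 err 0.067
slim2 scene sc0.68 [224.0, 265.0] xy mm [ 650.  -101.3] yaw 36.9 err 0.091
slim2 scene sc0.68 [226.0, 181.0] xy mm [ 468.3 -282.5] yaw 2.8 err 0.059
rack [0.482 0.273]
reagent [ 0.639 -0.377]
beaker [0.627 0.346]
```

```bash
python3 -c "
from h import *
go(.653,.108,.24,58.6)"
```

```text
t=0.90 tcp [256.7 514.5 242.3] yaw 153.48 tilt [0.   0.01] | turn -0.4729 (-85.1deg) then shift [ 1.171 -4.584  0.019] q6 end ~-49 gap 85.6 F [ 0.  -0.5 -0.4]
```

>>> {"api": "drive_tool", "payload": {
  "series": [
    [[0,0,0,0,0,-0.0525],[0,0,0,0,0,-0.0525],[0,0,0,0,0,-0.0525],[0,0,0,0,0,-0.0525],[0,0,0,0,0,-0.0525],[0,0,0,0,0,-0.0525],[0,0,0,0,0,-0.0525],[0,0,0,0,0,-0.0525],[0,0,0,0,0,-0.0525],[0.117,-0.458,0,0,0,0],[0.117,-0.458,0,0,0,0],[0.117,-0.458,0,0,0,0],[0.117,-0.458,0,0,0,0],[0.117,-0.458,0,0,0,0],[0.117,-0.458,0,0,0,0],[0.117,-0.458,0,0,0,0],[0.117,-0.458,0,0,0,0],[0.117,-0.458,0,0,0,0],[0.117,-0.458,0,0,0,0]]
  ]
}}

```text
clock: 3.28
tcp_pos: [0.6534, 0.1064, 0.2424]
orientation: [0.0, -0.489, 0.872, -0.0]
wrist_force: [2.0, 0.6, 0.1]
finger_gap: 0.0854
grip_force: 0.0
```

```bash
python3 - <<'E'
from h import *
c=cam("wrist"); cv2.imwrite("pics/w1.png",c[0][:,:,::-1])
go(.653,.108,.24,58.6)
see("base1","wrist",.004,c)
go(.479,.007,.14,70.1)
E
```

```text
t=3.33 tcp [658.  100.5 241. ] yaw -121.79 tilt [ 0.18 -0.18] | turn -0.0022 (-0.4deg) then shift [-0.032  0.068  0.008] q6 end ~-49 gap 85.1 F [ 4.7 -2.5  0.1]
base1 wrist sc0.79 [319.0, 245.0] xy mm [667.4 135.4] yaw 148.7 err 0.030
base1 wrist sc0.74 [323.0, 187.0] xy mm [636.1  83.3] yaw 147.3 err 0.034
t=3.38 tcp [655.6 103.1 240.8] yaw -121.81 tilt [ 0.04 -0.08] | turn -0.0662 (-11.9deg) then shift [1.254 1.112 0.84 ] q6 end ~-69 gap 85.4 F [-0.1  0.4  0.3]
```

View pics/w1.png

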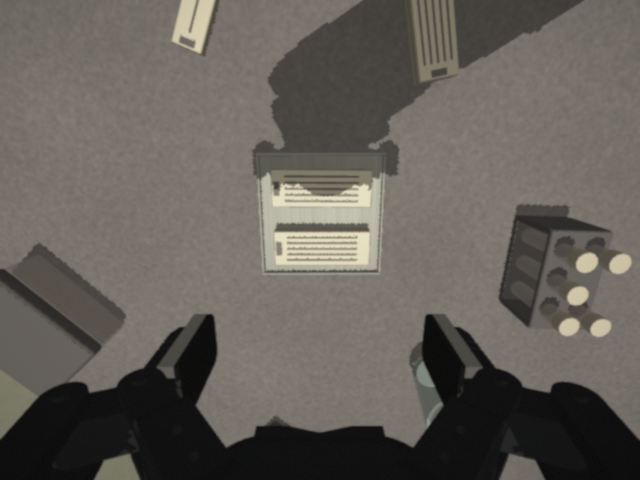

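The wrist view shows the tray at (320,215), with the base mailers at (323,187) and (320,245). The arm was still settling when it was taken, so I'll measure again.

```bash
python3 - <<'E'
from h import *
for k in range(2):
    c=cam("wrist"); see("base1","wrist",.004,c); 
d=[x for x in models.silhouettes("tray","wrist")][:1]
for x in d: print(fit(x["region"],(.13,.13,.01),0,c))
go(.479,.007,.14,70.1)
E
```

```text
base1 wrist sc0.84 [324.0, 249.0] xy mm [667.6 135.4] yaw 148.6 err 0.040
base1 wrist sc0.66 [326.0, 187.0] xy mm [636.   83.6] yaw 148.3 err 0.030
base1 wrist sc0.65 [319.0, 247.0] xy mm [667.2 135.3] yaw 148.2 err 0.026
base1 wrist sc0.62 [318.0, 188.0] xy mm [636.   83.8] yaw 148.3 err 0.020
(array([0.65267549, 0.11003059, 1.02138749]), np.float64(0.012640023942231952))
t=3.62 tcp [651.5 108.9 242.5] yaw -121.40 tilt [-0.02  0.02] | turn -0.0639 (-11.5deg) then shift [1.287 1.062 0.854] q6 end ~-69 gap 85.3 F [0.6 0.9 0.2]
```

>>> {"api": "drive_tool", "payload": {
  "series": [
    [[0,0,0,0,0,-0.032],[0,0,0,0,0,-0.032],[0.257,0.212,0.17,0,0,0],[0.257,0.212,0.17,0,0,0],[0.257,0.212,0.17,0,0,0],[0.257,0.212,0.17,0,0,0],[0.257,0.212,0.17,0,0,0],[0,0,0,0,0,0],[0,0,0,0,0,0],[0,0,0,0,0,0]]
  ]
}}

```text
clock: 4.88
tcp_pos: [0.4817, 0.0069, 0.1415]
orientation: [0.001, -0.575, 0.818, -0.001]
wrist_force: [0.5, 0.0, -0.2]
finger_gap: 0.0856
grip_force: 0.0
```

```bash
python3 - <<'E'
from h import *
for k in range(2):
    c=cam("wrist"); see("thick1","wrist",0,c,n=1)
go(.479,.007,.014,70.1)
E
```

```text
thick1 wrist sc0.78 [325.0, 240.0] xy mm [477.1   8.4] yaw 70.0 err 0.032
thick1 wrist sc0.77 [325.0, 240.0] xy mm [477.2   8.8] yaw 69.9 err 0.020
t=5.08 tcp [480.9   6.6 140.6] yaw -109.90 tilt [ 0.05 -0.  ] | turn -0.0000 (-0.0deg) then shift [0.002 0.016 1.055] q6 end ~-69 gap 85.6 F [ 0.7 -0.5 -0.2]
```

>>> {"api": "drive_tool", "payload": {
  "series": [
    [[0,0.025,0.3,0,0,0],[0,0,0.3,0,0,0],[0,0,0.3,0,0,0],[0,0,0.147,0,0,0],[0,0,0,0,0,0]]
  ]
}}

```text
clock: 5.7
tcp_pos: [0.4762, 0.0076, 0.0133]
orientation: [-0.001, -0.574, 0.819, 0.001]
wrist_force: [-0.1, 0.2, 0.3]
finger_gap: 0.0853
grip_force: 0.0
```

>>> {"api": "drive_tool", "payload": {
  "series": [
    [[0,0,0,0,0,0],[0,0,0,0,0,0],[0,0,0,0,0,0],[0,0,0,0,0,0],[0,0,0,0,0,0]]
  ],
  "jaw": -1,
  "grip_force": 30
}}

```text
clock: 6.32
tcp_pos: [0.4781, 0.0073, 0.0156]
orientation: [0.001, -0.574, 0.819, -0.001]
wrist_force: [-0.2, -0.4, 5.5]
finger_gap: 0.0352
grip_force: 30.8
```

```bash
python3 - <<'E'
from h import *
go(.478,.008,.014,70.1)
E
```

```text
t=6.33 tcp [478.1   7.3  15.6] yaw -109.94 tilt [ 0.12 -0.01] | turn -0.0002 (-0.0deg) then shift [-0.005  0.003  0.013] q6 end ~-69 gap 35.2 F [-0.2 -0.4  5.5]
```

>>> {"api": "drive_tool", "payload": {
  "series": [
    [[0,0,-0.15,0,0,0],[0,0,-0.3,0,0,0],[0,0,-0.3,0,0,0],[0,0,0,0,0,0.0324],[0,0,0,0,0,0.0324],[-0.297,-0.21,0,0,0,0],[-0.297,-0.21,0,0,0,0],[-0.297,-0.21,0,0,0,0],[-0.297,-0.21,0,0,0,0],[-0.297,-0.21,0,0,0,0],[0,0,0.25,0,0,0],[0,0,0,0,0,0],[0,0,0,0,0,0]]
  ]
}}

```text
clock: 7.95
tcp_pos: [0.6773, 0.0929, 0.0749]
orientation: [-0.0, -0.488, 0.873, 0.0]
wrist_force: [0.8, -0.2, 0.4]
finger_gap: 0.0355
grip_force: 30.2
```

```bash
python3 - <<'E'
from h import *
go(.6786,.093,.0416,58.4)
go(.6786,.093,.0416,58.4)
E
```

```text
t=7.95 tcp [677.3  92.9  74.9] yaw -121.62 tilt [-0.05  0.  ] | turn -0.0001 (-0.0deg) then shift [-0.006 -0.009  0.278] q6 end ~-51 gap 35.5 F [ 0.8 -0.2  0.4]
t=7.95 tcp [677.3  92.9  74.9] yaw -121.62 tilt [-0.05  0.  ] | turn -0.0001 (-0.0deg) then shift [-0.006 -0.009  0.278] q6 end ~-51 gap 35.5 F [ 0.8 -0.2  0.4]
```

>>> {"api": "drive_tool", "payload": {
  "series": [
    [[-0.004,-0.005,0.12,0,0,0],[0,0,0.08,0,0,0],[0,0,0.04,0,0,0],[0,0,0.02,0,0,0],[0,0,0,0,0,0],[0,0,0,0,0,0]]
  ]
}}

```text
clock: 8.7
tcp_pos: [0.679, 0.0932, 0.0438]
orientation: [0.0, -0.488, 0.873, -0.0]
wrist_force: [0.0, 0.2, -0.1]
finger_gap: 0.0354
grip_force: 30.2
```

>>> {"api": "drive_tool", "payload": {
  "series": [
    [[0,0,0.01,0,0,0],[0,0,0.01,0,0,0],[0,0,0,0,0,0]]
  ]
}}

```text
clock: 9.07
tcp_pos: [0.6789, 0.0932, 0.0417]
orientation: [0.0, -0.488, 0.873, -0.0]
wrist_force: [-0.8, -0.1, 3.9]
finger_gap: 0.0355
grip_force: 30.6
```

>>> {"api": "drive_tool", "payload": {
  "series": [
    [[0,0,0,0,0,0],[0,0,0,0,0,0],[0,0,-0.1,0,0,0],[0,0,-0.3,0,0,0],[0,0,-0.4,0,0,0],[0,0,-0.4,0,0,0],[0,0,0,0,0,0],[0,0,0,0,0,0]]
  ],
  "jaw": 0.1
}}

```text
clock: 10.07
tcp_pos: [0.6787, 0.0932, 0.1854]
orientation: [0.0, -0.488, 0.873, -0.0]
wrist_force: [-0.3, 0.1, -0.2]
finger_gap: 0.0469
grip_force: 0.0
```

```bash
python3 - <<'E'
from h import *
for k in range(2):
    c=cam("wrist"); see("thick1","wrist",0.026,c,n=2); see("base1","wrist",.004,c,n=3)
cv2.imwrite("pics/w2.png",c[0][:,:,::-1])
go(.469,-.284,.16,1.8)
E
```

```text
thick1 wrist sc0.70 [321.0, 235.0] xy mm [678.3  94.3] yaw 58.4 err 0.025
base1 wrist sc0.97 [375.0, 192.0] xy mm [635.1  83.5] yaw 147.5 err 0.233
thick1 wrist sc0.98 [318.0, 236.0] xy mm [678.6  94.7] yaw 58.7 err 0.026
base1 wrist sc0.75 [375.0, 194.0] xy mm [635.3  82.8] yaw 147.5 err 0.246
base1 wrist sc0.68 [321.0, 236.0] xy mm [680.8  96.5] yaw 58.3 err 0.152
base1 wrist sc0.59 [376.0, 264.0] xy mm [667.6 135. ] yaw 147.2 err 0.274
t=10.38 tcp [678.1  93.2 183.7] yaw -121.61 tilt [-0.13  0.  ] | turn 0.3144 (56.6deg) then shift [ 1.84  -3.087  0.198] q6 end ~-33 gap 47.0 F [-0.6  1.2 -0.3]
```

View pics/w2.png

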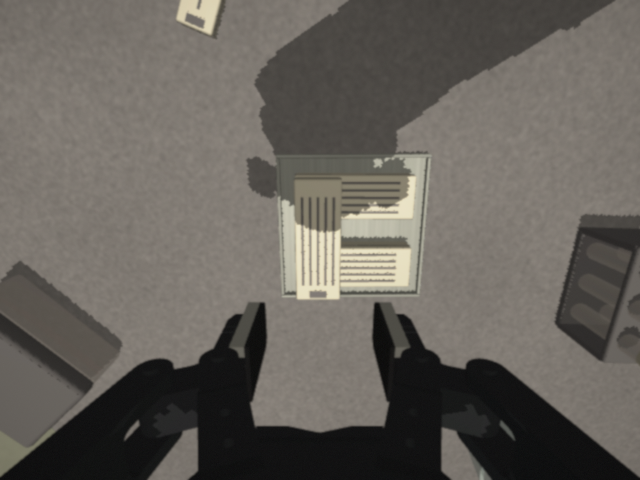

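Thick1 sits at (318,235), square across both bases at the left end of the tray. Next I'll set slim2 aside.

>>> {"api": "drive_tool", "payload": {
  "series": [
    [[0,0,0,0,0,0.0524],[0,0,0,0,0,0.0524],[0,0,0,0,0,0.0524],[0,0,0,0,0,0.0524],[0,0,0,0,0,0.0524],[0,0,0,0,0,0.0524],[0.23,-0.386,0.025,0,0,0],[0.23,-0.386,0.025,0,0,0],[0.23,-0.386,0.025,0,0,0],[0.23,-0.386,0.025,0,0,0],[0.23,-0.386,0.025,0,0,0],[0.23,-0.386,0.025,0,0,0],[0.23,-0.386,0.025,0,0,0],[0.23,-0.386,0.025,0,0,0],[0,0,0,0,0,0],[0,0,0,0,0,0],[0,0,0,0,0,0]]
  ],
  "jaw": 1
}}

```text
clock: 12.5
tcp_pos: [0.4701, -0.283, 0.1609]
orientation: [-0.0, -0.017, 1.0, 0.0]
wrist_force: [-0.7, 0.3, 0.8]
finger_gap: 0.0854
grip_force: 0.0
```

```bash
python3 - <<'E'
from h import *
for k in range(2):
    c=cam("wrist"); see("slim2","wrist",0.022,c,n=1); see("thick2","wrist",0,c,n=1)
cv2.imwrite("pics/w3.png",c[0][:,:,::-1])
go(.469,-.284,.038,1.8)
E
```

```text
slim2 wrist sc0.57 [318.0, 233.0] xy mm [ 467.4 -282.1] yaw 1.9 err 0.027
thick2 wrist sc0.65 [345.0, 230.0] xy mm [ 446.3 -255.7] yaw 95.0 err 1.705
slim2 wrist sc0.94 [320.0, 231.0] xy mm [ 467.4 -282. ] yaw 2.1 err 0.038
thick2 wrist sc0.97 [342.0, 230.0] xy mm [ 463.4 -261.2] yaw 92.6 err 1.727
t=12.80 tcp [ 470.  -283.5  161.1] yaw -178.13 tilt [0.01 0.  ] | turn 0.0004 (0.1deg) then shift [ 0.009 -0.004  1.026] q6 end ~-33 gap 85.7 F [-1.1  1.   0.1]
```

View pics/w3.png

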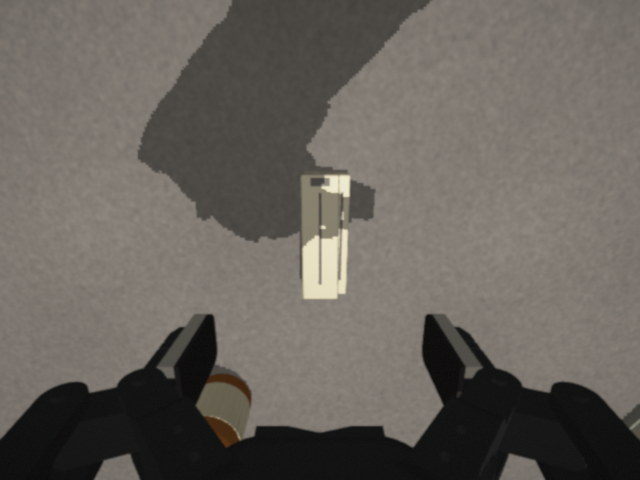

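Slim2 at (323,235) lies almost lined up on thick2, which shows about 10 px on its right. The bottle is clear at (225,400).

>>> {"api": "drive_tool", "payload": {
  "series": [
    [[0.016,0.008,0.35,0,0,0],[0,0,0.35,0,0,0],[0,0,0.2,0,0,0],[0,0,0.125,0,0,0],[0,0,0,0,0,0]]
  ]
}}

```text
clock: 13.42
tcp_pos: [0.4673, -0.2827, 0.0373]
orientation: [-0.001, -0.016, 1.0, 0.001]
wrist_force: [0.4, 0.1, 0.8]
finger_gap: 0.0855
grip_force: 0.0
```

>>> {"api": "drive_tool", "payload": {
  "series": [
    [[0,0,0,0,0,0],[0,0,0,0,0,0],[0,0,0,0,0,0],[0,0,0,0,0,0],[0,0,0,0,0,0]]
  ],
  "jaw": -1,
  "grip_force": 25
}}

```text
clock: 14.05
tcp_pos: [0.4682, -0.2837, 0.0389]
orientation: [0.001, -0.016, 1.0, -0.001]
wrist_force: [-1.4, 0.7, 5.0]
finger_gap: 0.0266
grip_force: 25.4
```

>>> {"api": "drive_tool", "payload": {
  "series": [
    [[0,0,-0.1,0,0,0],[0,0,-0.3,0,0,0],[0,0.4,0,0,0,0],[0,0.4,0,0,0,0],[0,0.4,0,0,0,0],[0,0,0.3,0,0,0],[0,0,0.2,0,0,0],[0,0,0.05,0,0,0],[0,0,0.02,0,0,0],[0,0,0.01,0,0,0],[0,0,0,0,0,0]]
  ]
}}

```text
clock: 15.42
tcp_pos: [0.4637, -0.1397, 0.0171]
orientation: [0.001, -0.016, 1.0, -0.0]
wrist_force: [-0.3, 1.1, -0.1]
finger_gap: 0.0271
grip_force: 24.8
```

>>> {"api": "drive_tool", "payload": {
  "series": [
    [[0,0,0.005,0,0,0],[0,0,0,0,0,0]]
  ]
}}

```text
clock: 15.68
tcp_pos: [0.4637, -0.1397, 0.0169]
orientation: [0.001, -0.016, 1.0, -0.0]
wrist_force: [-1.5, -0.8, 5.7]
finger_gap: 0.0271
grip_force: 25.4
```

>>> {"api": "drive_tool", "payload": {
  "series": [
    [[0,0,0,0,0,0],[0,0,0,0,0,0],[0,0,-0.1,0,0,0],[0,0,-0.45,0,0,0],[0,0,-0.45,0,0,0],[0,-0.4,0,0,0,0],[0,-0.4,0,0,0,0],[0,-0.4,0,0,0,0],[0,0,0,0,0,0],[0,0,0,0,0,0],[0,0,0,0,0,0]]
  ],
  "jaw": 1
}}

```text
clock: 17.05
tcp_pos: [0.4675, -0.282, 0.136]
orientation: [-0.0, -0.016, 1.0, 0.0]
wrist_force: [-0.6, 0.4, -0.0]
finger_gap: 0.0854
grip_force: 0.0
```

```bash
python3 - <<'E'
from h import *
for k in range(2):
    c=cam("wrist"); see("thick2","wrist",0,c,n=1)
c=cam("top"); see("thick2","top",0,c,n=3);see("slim2","top",0,c,n=2); 
go(.469,-.288,.015,1.8)
E
```

```text
thick2 wrist sc0.93 [324.0, 245.0] xy mm [ 467.5 -278. ] yaw 0.9 err 0.035
thick2 wrist sc0.69 [326.0, 244.0] xy mm [ 467.7 -278. ] yaw 1.4 err 0.030
thick2 top sc0.97 [279.0, 181.0] xy mm [687.2  94.7] yaw 59.0 err 0.083
thick2 top sc0.88 [452.0, 288.0] xy mm [ 442.9 -250.5] yaw 87.4 err 0.800
slim2 top sc0.89 [372.0, 202.0] xy mm [ 638.2 -118.4] yaw 37.9 err 0.077
slim2 top sc0.64 [388.0, 282.0] xy mm [ 464.6 -141.2] yaw 1.0 err 0.057
t=17.40 tcp [ 467.8 -282.8  135.9] yaw -178.16 tilt [ 0.01 -0.  ] | turn 0.0002 (0.0deg) then shift [-0.009 -0.044  1.008] q6 end ~-33 gap 85.4 F [-0.7 -0.6 -0.8]
```

>>> {"api": "drive_tool", "payload": {
  "series": [
    [[-0.005,0.035,0.35,0,0,0.0035],[0,0,0.35,0,0,0],[0,0,0.2,0,0,0],[0,0,0.1,0,0,0],[0,0,0,0,0,0]]
  ]
}}

```text
clock: 18.02
tcp_pos: [0.4679, -0.2787, 0.0154]
orientation: [-0.0, -0.01, 1.0, 0.0]
wrist_force: [-1.3, 0.5, 0.0]
finger_gap: 0.0855
grip_force: 0.0
```

>>> {"api": "drive_tool", "payload": {
  "series": [
    [[0,0,0,0,0,0],[0,0,0,0,0,0],[0,0,0,0,0,0],[0,0,0,0,0,0],[0,0,0,0,0,0]]
  ],
  "jaw": -1,
  "grip_force": 30
}}

```text
clock: 18.65
tcp_pos: [0.4688, -0.2796, 0.0168]
orientation: [0.001, -0.01, 1.0, -0.001]
wrist_force: [0.2, 0.3, 5.7]
finger_gap: 0.0353
grip_force: 31.4
```

```bash
python3 - <<'E'
from h import *
go(.6264,.125,.12,58.4)
E
```

```text
t=18.65 tcp [ 468.8 -279.6   16.8] yaw -178.84 tilt [ 0.09 -0.07] | turn -0.3180 (-57.2deg) then shift [-3.56   0.648 -0.86 ] q6 end ~-47 gap 35.3 F [0.2 0.3 5.7]
```

>>> {"api": "drive_tool", "payload": {
  "series": [
    [[0,0,-0.16,0,0,0],[0,0,-0.35,0,0,0],[0,0,-0.35,0,0,0],[0,0,0,0,0,-0.053],[0,0,0,0,0,-0.053],[0,0,0,0,0,-0.053],[0,0,0,0,0,-0.053],[0,0,0,0,0,-0.053],[0,0,0,0,0,-0.053],[-0.396,0.072,0,0,0,0],[-0.396,0.072,0,0,0,0],[-0.396,0.072,0,0,0,0],[-0.396,0.072,0,0,0,0],[-0.396,0.072,0,0,0,0],[-0.396,0.072,0,0,0,0],[-0.396,0.072,0,0,0,0],[-0.396,0.072,0,0,0,0],[-0.396,0.072,0,0,0,0],[0,0,0,0,0,0],[0,0,0,0,0,0]]
  ]
}}

```text
clock: 21.15
tcp_pos: [0.6253, 0.126, 0.1185]
orientation: [-0.001, -0.488, 0.873, 0.0]
wrist_force: [0.3, -0.7, -0.8]
finger_gap: 0.0352
grip_force: 30.7
```

```bash
python3 - <<'E'
from h import *
go(.6265,.1252,.0428,58.4)
viewer.read_camera("top")
go(.6265,.1252,.0428,58.4)
E
```

```text
t=21.15 tcp [625.3 126.  118.5] yaw -121.56 tilt [-0.07 -0.02] | turn 0.0002 (0.0deg) then shift [ 0.    -0.012  0.631] q6 end ~-47 gap 35.2 F [ 0.3 -0.7 -0.8]
t=21.20 tcp [625.4 125.4 118.7] yaw -121.62 tilt [-0.07 -0.02] | turn -0.0001 (-0.0deg) then shift [-0.004 -0.009  0.632] q6 end ~-47 gap 35.3 F [0.4 0.1 0.4]
```

>>> {"api": "drive_tool", "payload": {
  "series": [
    [[-0.002,-0.008,0.2,0,0,0],[0,0,0.2,0,0,0],[0,0,0.12,0,0,0],[0,0,0.06,0,0,0],[0,0,0.03,0,0,0],[0,0,0,0,0,0],[0,0,0,0,0,0]]
  ]
}}

```text
clock: 22.08
tcp_pos: [0.6274, 0.1258, 0.0466]
orientation: [0.001, -0.488, 0.873, -0.0]
wrist_force: [0.0, -0.0, 0.1]
finger_gap: 0.0352
grip_force: 30.7
```

>>> {"api": "drive_tool", "payload": {
  "series": [
    [[0,0,0.01,0,0,0],[0,0,0.006,0,0,0],[0,0,0,0,0,0]]
  ]
}}

```text
clock: 22.45
tcp_pos: [0.6269, 0.1258, 0.0439]
orientation: [-0.0, -0.488, 0.873, 0.0]
wrist_force: [0.5, 0.7, -0.1]
finger_gap: 0.0353
grip_force: 30.7
```

>>> {"api": "drive_tool", "payload": {
  "series": [
    [[0,0,0.008,0,0,0],[0,0,0.004,0,0,0],[0,0,0,0,0,0]]
  ]
}}

```text
clock: 22.82
tcp_pos: [0.627, 0.1258, 0.0428]
orientation: [0.0, -0.488, 0.873, -0.0]
wrist_force: [-0.4, 0.4, 3.0]
finger_gap: 0.035
grip_force: 31.0
```

>>> {"api": "drive_tool", "payload": {
  "series": [
    [[0,0,0,0,0,0],[0,0,0,0,0,0],[0,0,-0.1,0,0,0],[0,0,-0.3,0,0,0],[0,0,-0.45,0,0,0],[0,0,-0.45,0,0,0],[0,0,0,0,0,0],[0,0,0,0,0,0],[0,0,0,0,0,0]]
  ],
  "jaw": 0.06
}}

```text
clock: 23.95
tcp_pos: [0.6259, 0.1257, 0.197]
orientation: [-0.001, -0.488, 0.873, 0.001]
wrist_force: [0.2, 1.3, -0.2]
finger_gap: 0.0453
grip_force: 0.0
```

```bash
python3 - <<'E'
from h import *
for k in range(2):
    c=cam("wrist"); see("thick1","wrist",0.026,c,n=2); see("slim1","wrist",0,c,n=1)
d=models.silhouettes("tray","wrist")[:1]
for x in d: print(fit(x["region"],(.13,.13,.01),0,c))
cv2.imwrite("pics/w4.png",c[0][:,:,::-1])
go(.637,-.118,.14,36.4)
E
```

```text
thick1 wrist sc0.70 [320.0, 230.0] xy mm [625.3 126.1] yaw 58.1 err 0.031
thick1 wrist sc0.66 [246.0, 233.0] xy mm [678.2  94.5] yaw 58.3 err 0.031
slim1 wrist sc0.67 [128.0, 18.0] xy mm [656.2 -85.9] yaw 126.5 err 0.797
thick1 wrist sc0.73 [319.0, 232.0] xy mm [626.  126.5] yaw 58.4 err 0.036
slim1 wrist sc0.61 [129.0, 13.0] xy mm [659.5 -90.4] yaw 126.5 err 0.773
(array([0.65198992, 0.10959671, 1.03246258]), np.float64(0.011523109111360631))
t=24.30 tcp [626.7 125.7 198. ] yaw -121.59 tilt [-0.05 -0.  ] | turn 0.1223 (22.0deg) then shift [ 1.136 -1.685  0.483] q6 end ~-47 gap 45.2 F [-0.7  0.   0.3]
```

View pics/w4.png

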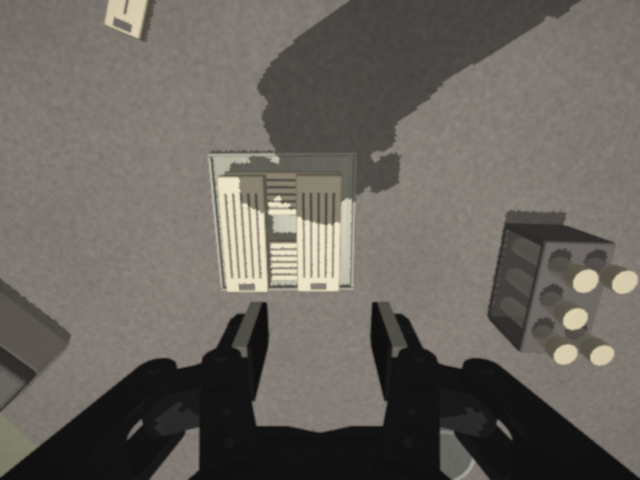

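Both thick mailers, at (243,235) and (320,232), lie square across the bases with an even gap. Slim1 is next.

>>> {"api": "drive_tool", "payload": {
  "series": [
    [[0,0,0,0,0,0.0408],[0,0,0,0,0,0.0408],[0,0,0,0,0,0.0408],[0.227,-0.337,0.097,0,0,0],[0.227,-0.337,0.097,0,0,0],[0.227,-0.337,0.097,0,0,0],[0.227,-0.337,0.097,0,0,0],[0.227,-0.337,0.097,0,0,0],[0,0,0,0,0,0],[0,0,0,0,0,0],[0,0,0,0,0,0]]
  ],
  "jaw": 1
}}

```text
clock: 25.68
tcp_pos: [0.6374, -0.1166, 0.1407]
orientation: [0.0, -0.313, 0.95, 0.0]
wrist_force: [-0.4, -0.4, 0.1]
finger_gap: 0.0854
grip_force: 0.0
```

```bash
python3 - <<'E'
from h import *
for k in range(2):
    c=cam("wrist"); see("slim1","wrist",0,c,n=1)
go(.637,-.118,.016,36.4)
E
```

```text
slim1 wrist sc0.95 [430.0, 37.0] xy mm [ 462.6 -139. ] yaw 1.8 err 0.025
slim1 wrist sc0.90 [432.0, 38.0] xy mm [ 462.3 -139.3] yaw 2.0 err 0.021
t=25.88 tcp [ 637.4 -116.8  140.7] yaw -143.53 tilt [ 0.04 -0.  ] | turn 0.0004 (0.1deg) then shift [ 0.009 -0.006  1.039] q6 end ~-47 gap 85.1 F [ 0.3 -0.4 -0.1]
```

```bash
python3 - <<'E'
from h import *
for k in range(2):
    c=cam("wrist"); see("slim1","wrist",0,c,n=3)
go(.637,-.118,.016,36.4)
E
```

```text
slim1 wrist sc0.75 [317.0, 236.0] xy mm [ 636.4 -116.7] yaw 36.8 err 0.035
slim1 wrist sc0.64 [432.0, 38.0] xy mm [ 462.1 -139.4] yaw 2.2 err 0.020
slim1 wrist sc0.84 [428.0, 39.0] xy mm [ 462.6 -139.1] yaw 1.6 err 0.031
slim1 wrist sc0.80 [317.0, 237.0] xy mm [ 635.7 -117.3] yaw 36.8 err 0.032
t=26.07 tcp [ 637.3 -117.5  140.4] yaw -143.59 tilt [0.01 0.  ] | turn 0.0000 (0.0deg) then shift [ 0.004 -0.002  1.037] q6 end ~-47 gap 85.5 F [ 0.2 -0.8 -0.3]
```

>>> {"api": "drive_tool", "payload": {
  "series": [
    [[0.004,0.003,0.35,0,0,-0.002],[0,0,0.35,0,0,0],[0,0,0.2,0,0,0],[0,0,0.135,0,0,0],[0,0,0,0,0,0]]
  ]
}}

```text
clock: 26.7
tcp_pos: [0.6358, -0.1176, 0.015]
orientation: [-0.001, -0.315, 0.949, 0.001]
wrist_force: [-0.1, -0.2, 0.1]
finger_gap: 0.085
grip_force: 0.0
```

>>> {"api": "drive_tool", "payload": {
  "series": [
    [[0,0,0,0,0,0],[0,0,0,0,0,0],[0,0,0,0,0,0],[0,0,0,0,0,0],[0,0,0,0,0,0]]
  ],
  "jaw": -1,
  "grip_force": 25
}}

```text
clock: 27.32
tcp_pos: [0.6372, -0.1181, 0.0171]
orientation: [0.001, -0.315, 0.949, -0.0]
wrist_force: [0.6, -0.6, 5.2]
finger_gap: 0.027
grip_force: 25.2
```

```bash
python3 - <<'E'
from h import *
go(.6686,.1353,.12,148.4)
E
```

```text
t=27.32 tcp [ 637.2 -118.1   17.1] yaw -143.27 tilt [ 0.09 -0.03] | turn 0.3796 (68.3deg) then shift [ 0.884  1.935 -0.857] q6 end ~43 gap 27.0 F [ 0.6 -0.6  5.2]
```

>>> {"api": "drive_tool", "payload": {
  "series": [
    [[0,0,-0.16,0,0,0],[0,0,-0.35,0,0,0],[0,0,-0.35,0,0,0],[0,0,0,0,0,0.0542],[0,0,0,0,0,0.0542],[0,0,0,0,0,0.0542],[0,0,0,0,0,0.0542],[0,0,0,0,0,0.0542],[0,0,0,0,0,0.0542],[0,0,0,0,0,0.0542],[0.177,0.387,0,0,0,0],[0.177,0.387,0,0,0,0],[0.177,0.387,0,0,0,0],[0.177,0.387,0,0,0,0],[0.177,0.387,0,0,0,0],[0,0,0,0,0,0],[0,0,0,0,0,0],[0,0,0,0,0,0]]
  ]
}}

```text
clock: 29.58
tcp_pos: [0.6674, 0.1342, 0.1191]
orientation: [-0.0, 0.273, 0.962, -0.0]
wrist_force: [-0.4, -0.2, 0.8]
finger_gap: 0.0271
grip_force: 24.8
```

```bash
python3 - <<'E'
from h import *
go(.6686,.1353,.0651,148.4)
viewer.read_camera("top")
go(.6686,.1353,.0651,148.4)
E
```

```text
t=29.57 tcp [667.4 134.2 119.1] yaw 148.35 tilt [-0.03 -0.01] | turn -0.0003 (-0.1deg) then shift [-0.003  0.013  0.45 ] q6 end ~43 gap 27.1 F [-0.4 -0.2  0.8]
t=29.62 tcp [667.5 134.1 119.2] yaw 148.33 tilt [-0.02 -0.01] | turn -0.0004 (-0.1deg) then shift [-0.002  0.013  0.451] q6 end ~43 gap 27.0 F [-0.3  1.1 -0.8]
```

>>> {"api": "drive_tool", "payload": {
  "series": [
    [[0,0.009,0.2,0,0,0],[0,0,0.13,0,0,0],[0,0,0.07,0,0,0],[0,0,0.03,0,0,0],[0,0,0,0,0,0],[0,0,0,0,0,0]]
  ]
}}

```text
clock: 30.38
tcp_pos: [0.6686, 0.1366, 0.0684]
orientation: [0.001, 0.272, 0.962, 0.0]
wrist_force: [0.1, -0.2, -0.5]
finger_gap: 0.0266
grip_force: 24.8
```

>>> {"api": "drive_tool", "payload": {
  "series": [
    [[0,0,0.01,0,0,0],[0,0,0.006,0,0,0],[0,0,0,0,0,0]]
  ]
}}

```text
clock: 30.75
tcp_pos: [0.6681, 0.1366, 0.0658]
orientation: [0.0, 0.272, 0.962, 0.0]
wrist_force: [-0.2, 0.5, 0.2]
finger_gap: 0.0271
grip_force: 24.8
```

>>> {"api": "drive_tool", "payload": {
  "series": [
    [[-0.008,-0.006,0,0,0,0],[0,0,0.006,0,0,0],[0,0,0.002,0,0,0],[0,0,0,0,0,0]]
  ]
}}

```text
clock: 31.25
tcp_pos: [0.6687, 0.1353, 0.0651]
orientation: [0.0, 0.272, 0.962, -0.0]
wrist_force: [-0.6, -0.8, 2.1]
finger_gap: 0.0273
grip_force: 25.1
```

>>> {"api": "drive_tool", "payload": {
  "series": [
    [[0,0,0,0,0,0],[0,0,0,0,0,0],[0,0,-0.1,0,0,0],[0,0,-0.3,0,0,0],[0,0,-0.45,0,0,0],[0,0,-0.35,0,0,0],[0,0,0,0,0,0],[0,0,0,0,0,0],[0,0,0,0,0,0]]
  ],
  "jaw": -0.08
}}

```text
clock: 32.38
tcp_pos: [0.6677, 0.1353, 0.2072]
orientation: [-0.001, 0.272, 0.962, -0.0]
wrist_force: [0.1, 0.1, -0.6]
finger_gap: 0.0394
grip_force: 0.0
```

```bash
python3 - <<'E'
from h import *
for k in range(2):
    c=cam("wrist"); see("slim1","wrist",0.048,c,n=2); see("thick1","wrist",.026,c,n=2)
d=models.silhouettes("tray","wrist")[:1]
for x in d: print(fit(x["region"],(.13,.13,.01),0,c))
cv2.imwrite("pics/w5.png",c[0][:,:,::-1])
go(.463,-.1395,.14,1.8)
E
```

```text
slim1 wrist sc0.61 [319.0, 234.0] xy mm [668.6 136. ] yaw 148.9 err 0.046
slim1 wrist sc0.39 [315.0, 177.0] xy mm [625.7 160.1] yaw 148.5 err 6.184
thick1 wrist sc0.91 [269.0, 194.0] xy mm [626.5 126.2] yaw 58.9 err 0.027
thick1 wrist sc0.62 [269.0, 264.0] xy mm [679.  95.] yaw 58.0 err 0.245
slim1 wrist sc0.94 [317.0, 233.0] xy mm [668.6 135.6] yaw 148.2 err 0.062
slim1 wrist sc0.67 [0.0, 222.0] xy mm [492.  -40.9] yaw 65.9 err 1.000
thick1 wrist sc0.86 [268.0, 196.0] xy mm [622.2 120.2] yaw 59.5 err 0.320
thick1 wrist sc0.82 [273.0, 264.0] xy mm [679.3  94.6] yaw 58.5 err 0.235
(array([0.65246689, 0.10993509, 1.02555428]), np.float64(0.01681302651903412))
t=32.73 tcp [668.5 135.4 208.4] yaw 148.44 tilt [-0.04  0.  ] | turn -0.1853 (-33.4deg) then shift [ 1.783 -2.236  0.57 ] q6 end ~-19 gap 39.5 F [ 0.9  0.4 -0.7]
```

View pics/w5.png

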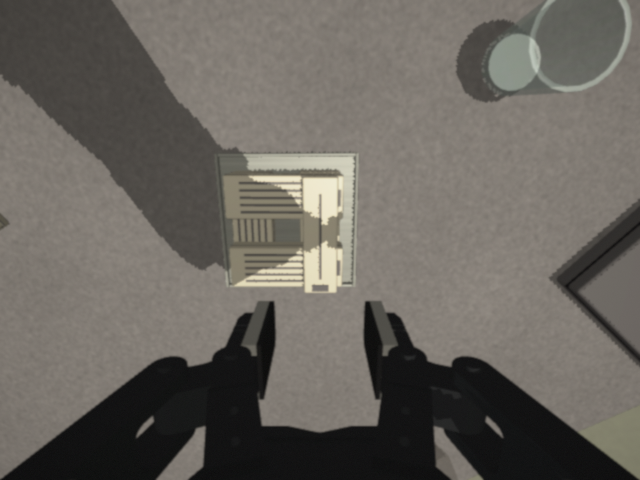

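Slim1 at (320,233) lies across both thick mailers, parallel to the bases. Now slim2.

>>> {"api": "drive_tool", "payload": {
  "series": [
    [[0,0,0,0,0,-0.0463],[0,0,0,0,0,-0.0463],[0,0,0,0,0,-0.0463],[0,0,0,0,0,-0.0463],[0.255,-0.319,0.08,0,0,0],[0.255,-0.319,0.08,0,0,0],[0.255,-0.319,0.08,0,0,0],[0.255,-0.319,0.08,0,0,0],[0.255,-0.319,0.08,0,0,0],[0.255,-0.319,0.08,0,0,0],[0.255,-0.319,0.08,0,0,0],[0,0,0,0,0,0],[0,0,0,0,0,0],[0,0,0,0,0,0]]
  ],
  "jaw": 1
}}

```text
clock: 34.48
tcp_pos: [0.4637, -0.1385, 0.142]
orientation: [0.0, -0.016, 1.0, -0.0]
wrist_force: [0.6, 0.8, -0.8]
finger_gap: 0.0856
grip_force: 0.0
```

```bash
python3 - <<'E'
from h import *
for k in range(2):
    c=cam("wrist"); see("slim2","wrist",0,c,n=1)
go(.463,-.1395,.016,1.8)
E
```

```text
slim2 wrist sc0.87 [320.0, 235.0] xy mm [ 462.9 -139. ] yaw 1.7 err 0.047
slim2 wrist sc0.71 [590.0, 385.0] xy mm [596.5 121.5] yaw 73.0 err 0.192
t=34.67 tcp [ 463.4 -138.4  141.7] yaw -178.13 tilt [0.02 0.  ] | turn 0.0004 (0.1deg) then shift [ 0.003 -0.009  1.047] q6 end ~-19 gap 85.3 F [-0.5 -0.1 -0.6]
```

>>> {"api": "drive_tool", "payload": {
  "series": [
    [[0,-0.008,0.35,0,0,0],[0,0,0.35,0,0,0],[0,0,0.2,0,0,0],[0,0,0.14,0,0,0],[0,0,0,0,0,0]]
  ]
}}

```text
clock: 35.3
tcp_pos: [0.462, -0.1391, 0.0156]
orientation: [-0.001, -0.016, 1.0, 0.001]
wrist_force: [-0.6, 0.0, -0.4]
finger_gap: 0.0852
grip_force: 0.0
```

>>> {"api": "drive_tool", "payload": {
  "series": [
    [[0,0,0,0,0,0],[0,0,0,0,0,0],[0,0,0,0,0,0],[0,0,0,0,0,0],[0,0,0,0,0,0]]
  ],
  "jaw": -1,
  "grip_force": 25
}}

```text
clock: 35.92
tcp_pos: [0.4634, -0.1403, 0.0176]
orientation: [0.001, -0.016, 1.0, -0.0]
wrist_force: [-0.7, 1.0, 5.6]
finger_gap: 0.0271
grip_force: 25.1
```

```bash
python3 - <<'E'
from h import *
go(.6366,.0831,.12,148.4)
E
```

```text
t=35.92 tcp [ 463.4 -140.3   17.6] yaw -178.22 tilt [ 0.08 -0.03] | turn 0.1854 (33.4deg) then shift [-0.254  2.342 -0.853] q6 end ~39 gap 27.1 F [-0.7  1.   5.6]
```

>>> {"api": "drive_tool", "payload": {
  "series": [
    [[0,0,-0.16,0,0,0],[0,0,-0.35,0,0,0],[0,0,-0.35,0,0,0],[0,0,0,0,0,0.0464],[0,0,0,0,0,0.0464],[0,0,0,0,0,0.0464],[0,0,0,0,0,0.0464],[-0.042,0.39,0,0,0,0],[-0.042,0.39,0,0,0,0],[-0.042,0.39,0,0,0,0],[-0.042,0.39,0,0,0,0],[-0.042,0.39,0,0,0,0],[-0.042,0.39,0,0,0,0],[0,0,0.2,0,0,0],[0,0,0.13,0,0,0],[0,0,0,0,0,0],[0,0,0,0,0,0],[0,0,0,0,0,0]]
  ]
}}

```text
clock: 38.17
tcp_pos: [0.6364, 0.0827, 0.0816]
orientation: [0.001, 0.273, 0.962, 0.0]
wrist_force: [1.0, 0.6, -0.3]
finger_gap: 0.0271
grip_force: 25.0
```

```bash
python3 - <<'E'
from h import *
go(.6366,.0831,.0655,148.4)
viewer.read_camera("top")
go(.6366,.0831,.0655,148.4)
E
```

```text
t=38.17 tcp [636.4  82.7  81.6] yaw 148.33 tilt [0.1 0. ] | turn -0.0004 (-0.1deg) then shift [0.001 0.004 0.134] q6 end ~39 gap 27.1 F [ 1.   0.6 -0.3]
t=38.23 tcp [636.4  82.7  81.5] yaw 148.33 tilt [0.1  0.01] | turn -0.0004 (-0.1deg) then shift [0.    0.003 0.133] q6 end ~39 gap 27.1 F [-0.2 -0.4 -1.3]
```

>>> {"api": "drive_tool", "payload": {
  "series": [
    [[0,0.003,0.06,0,0,0],[0,0,0.04,0,0,0],[0,0,0.015,0,0,0],[0,0,0.008,0,0,0],[0,0,0,0,0,0],[0,0,0,0,0,0]]
  ]
}}

```text
clock: 38.98
tcp_pos: [0.6363, 0.0835, 0.0657]
orientation: [0.0, 0.273, 0.962, 0.0]
wrist_force: [0.6, -0.1, -0.3]
finger_gap: 0.0273
grip_force: 25.0
```

>>> {"api": "drive_tool", "payload": {
  "series": [
    [[0,0,0.006,0,0,0],[0,0,0.004,0,0,0],[0,0,0,0,0,0]]
  ]
}}

```text
clock: 39.35
tcp_pos: [0.6363, 0.0835, 0.0656]
orientation: [0.001, 0.272, 0.962, 0.0]
wrist_force: [-2.1, -0.2, 6.3]
finger_gap: 0.0269
grip_force: 25.6
```

>>> {"api": "drive_tool", "payload": {
  "series": [
    [[0,0,0,0,0,0],[0,0,0,0,0,0],[0,0,-0.1,0,0,0],[0,0,-0.3,0,0,0],[0,0,-0.45,0,0,0],[0,0,-0.35,0,0,0],[0,0,0,0,0,0],[0,0,0,0,0,0],[0,0,0,0,0,0]]
  ],
  "jaw": -0.08
}}

```text
clock: 40.48
tcp_pos: [0.6351, 0.0835, 0.2069]
orientation: [-0.001, 0.273, 0.962, -0.0]
wrist_force: [0.0, -0.2, -0.8]
finger_gap: 0.0391
grip_force: 0.0
```

```bash
python3 - <<'E'
from h import *
for k in range(2):
    c=cam("wrist"); see("slim1","wrist",0.048,c,n=2)
d=models.silhouettes("tray","wrist")[:1]
for x in d: print(fit(x["region"],(.13,.13,.01),0,c))
cv2.imwrite("pics/w6.png",c[0][:,:,::-1])
E
```

```text
slim1 wrist sc0.70 [322.0, 230.0] xy mm [635.7  83.8] yaw 148.5 err 0.054
slim1 wrist sc0.58 [394.0, 232.0] xy mm [668.6 135.6] yaw 148.5 err 0.036
slim1 wrist sc0.67 [393.0, 234.0] xy mm [668.6 135.3] yaw 148.6 err 0.026
slim1 wrist sc0.60 [320.0, 228.0] xy mm [635.9  83.9] yaw 148.3 err 0.033
(array([0.6524804 , 0.10969242, 1.02897515]), np.float64(0.01524590199779202))
```

View pics/w6.png

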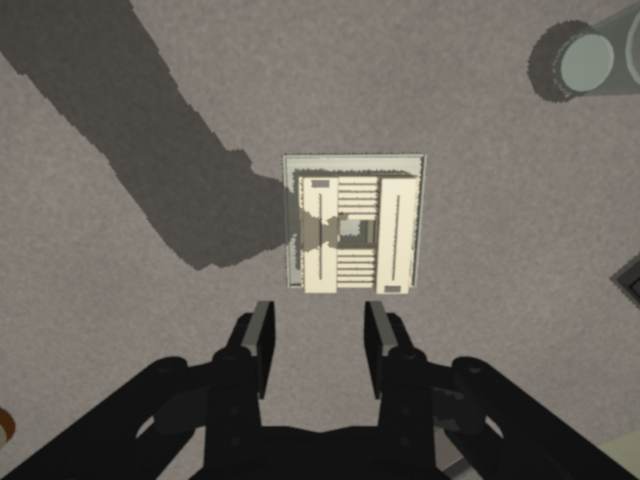

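The two slim mailers, at (320,230) and (395,232), are parallel, 61 mm apart and centred on the tower. The gripper is clear of everything.

```bash
python3 -c "
from workcell import order
print(order.hand_in())"
```

```text
the job is handed in; nothing more can be done
None
```

The drying tower is finished and handed in at about 41 s of the 72 s allowed: each layer measured within about 1 mm of centre and 1° of square, with mailer spacing of about 61 mm matching the bottom pair, and the rack, bottle and beaker were not touched.

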